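# Set the test-kit box out over the bench edge

## Robot

A 6-joint arm with a two-finger parallel gripper is mounted at the origin on a cart in front of the work surface, level with it; the furniture and walls round the work are solid. World frame = base frame: x ahead of the robot, y to its left, z up, the work surface at z = 0. Lengths are in m, angles in degrees, forces in N, time in s.
With the tool pointing down it reaches from about 0.35 to 0.875 m from the base axis. Payload 4.2 kg.
Tool frame: the origin (TCP) lies at the very end of the fingers, on their centre line; the grasp point (between the pads) lies arm.pinch_z behind it (arm.pinch_z is the distance from the TCP to the grasp point, in m); z points along the fingers, y is the direction in which the jaws open and shut (so a half turn about z gives the same grasp; the last joint's range is limited). The gripper opens to 87 mm and grips with 3 to 60 N. Pads are 19 mm wide; open, the fingers measure 117 mm over their backs; the gripper's body (75 mm by 190 mm) begins 51 mm behind the grasp point.
Start: joints at [82.254, 22.042, 0.453, 0, -68.411, -14.817], TCP at [0.24, 0.577, 0.223] pointing down, gripper open.
Joint ranges: [-179.83, 179.83], [-69.29, 118.12], [-61.27, 80.66], [-181.25, 117.63], [-171.15, -9.14], [-177.46, 177.46]. Speed limits (degrees/s): [159.86, 159.86, 180, 180, 180, 180].

## Interface

Orientations are given as [roll, pitch, yaw] about the fixed x, y, z axes, in that order (R = Rz(yaw) Ry(pitch) Rx(roll)).
In Python, from rig import arm gives the robot as it stands.
- The arm moves only by the tool play_rows, never from a script. Its argument "deltas" is a list that holds one entry, the list of rows, each a list of 7 numbers: the turn, a rotation vector about the tool's x, y, z in rad, then the shift along the tool's x, y, z in m, then the opening in per cent of the stroke, from 0 (shut) to 100 (fully open). A call has 1 to 12 rows; each row shifts and turns the commanded pose from where the row before left it, along the tool's axes as they then stand; what a row does not reach is not made up. A row lasts 1/10 s, in which the tool goes at most 50 mm and 8.59 degrees, less where a joint would pass 70% of its speed; a pose out of reach is approached as far as the arm can. A call with a gripper value outside its range is refused whole. The fingers move at their own pace and stop on an object; "force" is the grip in N (left out, the last holds). Time passes only in rows, so rows that do not move let the fingers close. It gives the time, the measured TCP pose, the force and the opening at its end, in the units of the state.
- arm.sense(): the state, without advancing time (a new reading comes with each control period).
- arm.capture(name): name is "side" or "top"; returns a dict with "frame" (480x640x3 uint8, red, green, blue), "mtx" (3x3 intrinsics, pixels), "rvec" (rotation vector, rad) and "tvec" (3), from world to camera coordinates, as OpenCV has them. Camera axes: x right, y down, z forward; pixel columns grow to the right and rows downward; lengths in m; the calibration is good to about 2 mm. A picture is of the moment at which its call begins. There is no depth.
- arm.sign_off(): hands the job in, once; it reports no verdict.
The state is a dict: "t": time; "joint_positions": joint angles; "qd": joint speeds; "joint_efforts": joint torques, N m; "position": TCP position; "eef_rot": TCP orientation; "wrist_force": force on the tool from outside, world axes, zero at the start; "moment": the same for the moment, N m; "grip_width": finger opening in m.
Only numpy, scipy, OpenCV 4.12 (cv2) and the standard library are available. Lean on these libraries where they do the work, as an engineer would, in place of code of your own. Each camera call takes 0.05 s, during which the arm holds its last target. There are 200 camera calls.

## Task

The flat test-kit box lying between the sample cup and the timer is too wide to be picked up off the bench. Push it with the fingertips along the worktop towards the robot until 4 cm of its width sticks out over the front edge of the bench, with its long side parallel to that edge, so that a person can take it by its thickness. Do not lift or tip it, leave it resting there, and leave everything else where it stands.

Things in the scene. Friction and masses are not known exactly. Their poses are not given: they have to be found in the camera images.
- kit: flat closed test-kit box, yellow-green, 150 mm long (its x), 115 wide (y), 14 thick (z), about 0.14 kg, loose, flat on the open worktop between sample cup and timer (a similar box at the very back is scenery). Origin at the centre of its underside. Its +y side (150 mm long) starts turned towards the robot, within 0.35 rad of parallel to the bench edge, and shall stick out. It slides when pushed at its far side.
- kit_near (a point): middle of the box's near side face (the 150 mm long side towards the robot), half-way up its 14 mm; axes as the box's
- bench_edge (a point): a point on the front edge of the worktop (the black bench's long edge towards the robot), at the height of the top; the straight edge runs along the world's y, its axes are the world's: the bench lies on the +x side, open air on the -x side. A wall shelf hangs over the back of the bench: its front is 0.33 m behind this edge, 0.42 m above the worktop
- cup: bystander: clear sample cup with white press lid, 59 mm across, 45 mm high; origin at the centre of its underside
- timer: bystander: square timer lying flat, 62 x 62 x 20 mm; origin at the centre of its underside
- label_tape: bystander: white roll of label tape lying flat, 67 mm across, 19 mm high; origin at the centre of its underside
- dropper: bystander: small white dropper bottle, 29 mm across, 58 mm high; origin at the centre of its underside
- carton: bystander: small white reagent carton, 105 x 66 x 36 mm; origin at the centre of its underside
- petri: bystander: petri dish with lid, 93 mm across, 15 mm high; origin at the centre of its underside
- beaker: bystander: clear empty beaker, 81 mm across, 86 mm high; origin at the centre of its underside
There are look-alikes about, which are no part of the job. What is meant by the kit is not blue, and is the larger of those in its own colour.

How it is judged (in metres and radians):
At the end, for the whole second after the job is handed in: The kit box lies flat on the worktop and at rest (underside within 3 mm of the worktop's height, tilt under 0.05 rad), the middle of its near long side 30 to 50 mm beyond the bench's front edge, its long sides within 0.1 rad of parallel to that edge (x of kit_near in the frame of bench_edge between -0.05 and -0.03 m and angle between the y axis of kit and the x axis of bench_edge, either way round below 0.1 rad and height (world z) of kit between -0.003 and 0.003 m and angle between kit's own z axis and vertical below 0.05 rad and linear speed of kit below 0.01 m/s); the robot touches nothing.
It fails at once if the kit box is lifted or tipped (any rise of more than 12 mm or a tilt over 0.2 rad) (height (world z) of kit above 0.012 m or angle between kit's own z axis and vertical above 0.2 rad).
It fails at once if another thing on the worktop is moved by more than 15 mm (distance of any of cup, timer, label_tape, dropper, carton, petri, beaker from where it was at the start of the episode above 0.015 m).
It also fails if it takes over 38 s, if anything falls off the work surface, if the arm or the gripper's body presses on something with over 40 N, if the wrist force passes 120 N, or if a joint passes its speed limit or range.

## Working session

There is one attempt and no reset: what is moved stays moved. The work goes in short steps, Python scripts to look and compute and a tool call to move; the robot and the scene stay as the last step left them, time stands still between calls to the robot, and variables do not carry over. Pictures are saved under pics/ and viewed, on a budget of 10 in all, crops included, one or two more only if the job needs it, and the job is handed in when it is done.

Besides the shell and the picture viewer there is one more tool, called after "Emit:" as name(argument=value, ...) on one line, values as JSON. play_rows: Moves the arm, as the interface text tells. Its arguments: {"type":"object","properties":{"deltas":{"type":"array"},"force":{"type":"number"}},"required":["deltas"]}

```bash
mkdir -p pics; cat > h.py <<'E'
import numpy as np, cv2
from rig import arm
def snap(cam,name):
    c=arm.capture(cam); cv2.imwrite(f'pics/{name}.png',c['frame'][:,:,::-1]); np.savez(f'pics/{name}.npz',**{k:np.array(v,float) for k,v in c.items() if k!='frame'}); return c
def ray(c,px,z):
    R=cv2.Rodrigues(np.array(c['rvec'],float))[0]; t=np.array(c['tvec'],float).ravel(); K=np.array(c['mtx'])
    out=[]
    for p in px:
        d=R.T@np.linalg.solve(K,[p[0],p[1],1]); o=-R.T@t; out.append((o+d*(z-o[2])/d[2])[:2])
    return np.array(out)
def proj(c,P): return cv2.projectPoints(np.array(P,float),np.array(c['rvec'],float),np.array(c['tvec'],float),np.array(c['mtx']),None)[0].reshape(-1,2)
E
python3 - <<'E'
from h import *
for n in('top','side'): c=snap(n,n+'0'); print(n,proj(c,[[.4,0,0],[.6,0,0],[.4,.2,0],[.4,-.2,0],[.6,.2,0]]).round())
print(arm.sense(),arm.pinch_z)
E
```

```text
top [[350. 269.]
 [321. 216.]
 [290. 297.]
 [408. 242.]
 [263. 242.]]
side [[312. 268.]
 [324. 232.]
 [244. 259.]
 [382. 276.]
 [262. 225.]]
{'t': 0.1, 'joint_positions': array([ 8.22519428e+01,  2.20858316e+01,  3.89533466e-01, -2.47309277e-02,
       -6.84130522e+01, -1.48181875e+01]), 'qd': array([ 0.07646017,  0.0215387 ,  0.15000565,  0.14362958,  0.05971041,
       -0.02845553]), 'joint_efforts': array([-7.18135652e-04, -3.91691709e+01,  1.87933320e+01,  4.23191741e+00,
        1.34159249e-02, -7.55059341e-05]), 'position': array([0.23960944, 0.57666868, 0.2215892 ]), 'eef_rot': array([ 1.79888408e+02, -5.75241483e-03, -2.25753598e+01]), 'wrist_force': array([0.10845286, 0.12698736, 0.04639027]), 'moment': array([-0.0323604 , -0.01445369, -0.02917079]), 'grip_width': 0.08701589213083184} 0.0187
```

View pics/top0.png

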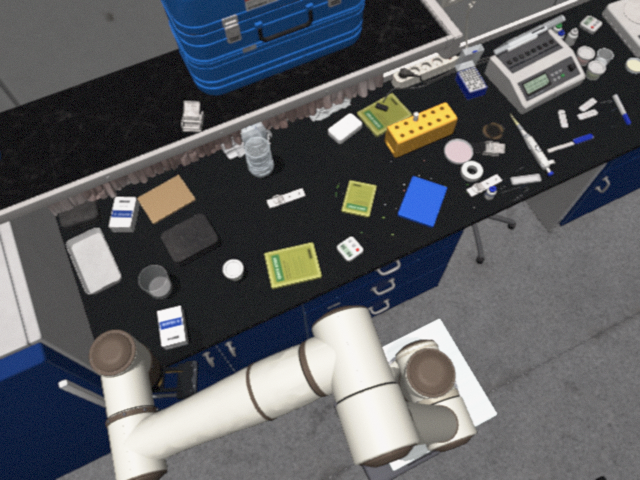

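View pics/side0.png

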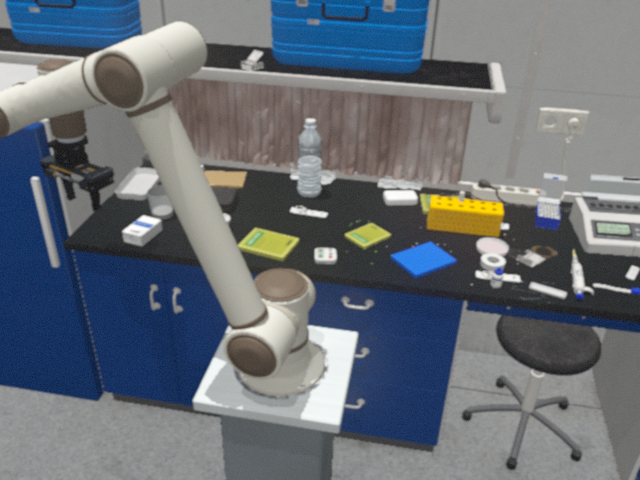

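Top view, yellow-green boxes: (293,265), between the cup at (233,270) and the timer at (350,248); a smaller one at (359,198); one at the very back at (385,113), which is scenery. The blue one at (423,200) is ruled out by colour. The kit is (293,265), since it is the larger and sits between cup and timer. I'll confirm in a crop.

```bash
python3 - <<'E'
import cv2
i=cv2.imread('pics/top0.png')[220:340,210:370]
cv2.imwrite('pics/crop0.png',cv2.resize(i,None,fx=5,fy=5,interpolation=cv2.INTER_CUBIC))
E
```

```text
(no output)
```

View pics/crop0.png

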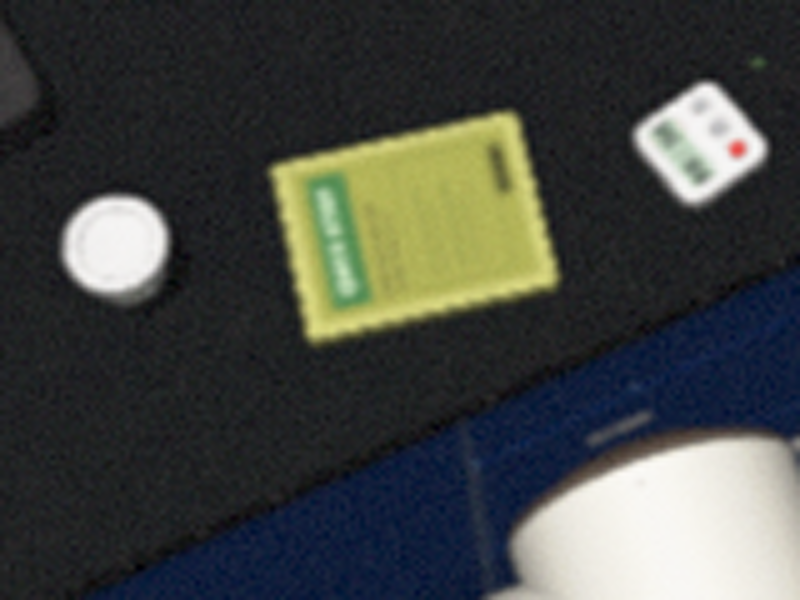

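The crop confirms it: the box at crop corners (272,166), (516,112), (558,286), (313,343), with the cup on its left and the timer on its right. The bench edge runs from about (100,590) to (800,262).

```bash
cat >> h.py <<'E'
def kit(c,near=None,z=0.014):
    f=c['frame']; h=cv2.cvtColor(f,cv2.COLOR_RGB2HSV)
    m=cv2.inRange(h,(22,70,70),(50,255,255))
    m=cv2.morphologyEx(m,cv2.MORPH_CLOSE,np.ones((7,7)))
    best=[]
    for k in cv2.findContours(m,cv2.RETR_EXTERNAL,cv2.CHAIN_APPROX_NONE)[0]:
        if cv2.contourArea(k)<300: continue
        w=ray(c,k.reshape(-1,2),z).astype(np.float32)
        (x,y),(a,b),_=cv2.minAreaRect(w); bp=cv2.boxPoints(cv2.minAreaRect(w))
        e=bp[1]-bp[0] if np.linalg.norm(bp[1]-bp[0])>np.linalg.norm(bp[2]-bp[1]) else bp[2]-bp[1]
        ang=np.degrees(np.arctan2(-e[0],e[1])); ang=(ang+90)%180-90   # rotation of long side from world y
        best.append((round(x,4),round(y,4),round(max(a,b),3),round(min(a,b),3),round(ang,1)))
    return best
E
python3 - <<'E'
from h import *
for n in('top','side'):
    c=arm.capture(n); print(n,'cam',(-cv2.Rodrigues(c['rvec'])[0].T@np.ravel(c['tvec'])).round(2)); print(kit(c))
    if n=='top':
        cr=lambda L:[(210+(a+.5)/5-.5,220+(b+.5)/5-.5) for a,b in L]
        print('corners',ray(c,cr([(272,166),(516,112),(558,286),(313,343)]),.014).round(4))
        print('cup top',ray(c,cr([(116,245),(63,245),(168,245)]),.045).round(3),'timer',ray(c,cr([(707,82),(768,152),(694,206),(632,135)]),.02).round(3))
        print('edge',ray(c,cr([(100,590),(250,520),(500,402),(700,311),(800,262)]),0).round(4))
    g=cv2.cvtColor(c['frame'],cv2.COLOR_RGB2HSV)
    # edge scan: brightest gradient of blue saturation/value along x at several y
    for y in(.1,.05,0,-.05,.15,-.1):
        xs=np.arange(.25,.5,.004); p=proj(c,[[x,y,0] for x in xs])
        b=[cv2.getRectSubPix(c['frame'],(1,1),tuple(map(float,q)))[0,0] for q in p]
        print(y,[f"{x:.3f}:{int(v[2])-int(v[0])}" for x,v in zip(xs,b)][::2]) if n=='side' or y in(.1,0) else 0
E
```

```text
top cam [-0.15  0.33  1.56]
[(0.4839, 0.1517, 0.157, 0.123, np.float32(-12.6)), (0.5984, -0.1319, 0.123, 0.094, np.float32(50.1)), (0.825, -0.4266, 0.296, 0.192, np.float32(0.3))]
corners [[0.557  0.2123]
 [0.5239 0.0647]
 [0.4102 0.0915]
 [0.4418 0.2359]]
cup top [[0.537 0.317]
 [0.551 0.344]
 [0.523 0.289]] timer [[ 0.488 -0.047]
 [ 0.43  -0.059]
 [ 0.418 -0.003]
 [ 0.476  0.01 ]]
edge [[ 0.3641  0.4042]
 [ 0.3641  0.3113]
 [ 0.3648  0.1516]
 [ 0.3634  0.0206]
 [ 0.3647 -0.0473]]
0.1 ['0.250:-5', '0.258:-5', '0.266:-5', '0.274:-5', '0.282:-7', '0.290:-6', '0.298:-16', '0.306:-18', '0.314:31', '0.322:16', '0.330:43', '0.338:49', '0.346:44', '0.354:43', '0.362:30', '0.370:0', '0.378:0', '0.386:3', '0.394:1', '0.402:1', '0.410:2', '0.418:-43', '0.426:-88', '0.434:-90', '0.442:-90', '0.450:-90', '0.458:-88', '0.466:-88', '0.474:-88', '0.482:-90', '0.490:-87', '0.498:-91']
0 ['0.250:2', '0.258:14', '0.266:1', '0.274:38', '0.282:45', '0.290:42', '0.298:44', '0.306:39', '0.314:40', '0.322:42', '0.330:40', '0.338:49', '0.346:47', '0.354:44', '0.362:27', '0.370:1', '0.378:1', '0.386:7', '0.
[... 2021 characters left out ...]
, '0.298:-12', '0.306:-5', '0.314:18', '0.322:37', '0.330:40', '0.338:21', '0.346:-3', '0.354:-2', '0.362:-3', '0.370:-5', '0.378:-2', '0.386:-2', '0.394:-1', '0.402:0', '0.410:-2', '0.418:-1', '0.426:-28', '0.434:-57', '0.442:-73', '0.450:-84', '0.458:-100', '0.466:-107', '0.474:-109', '0.482:-108', '0.490:-108', '0.498:-105']
-0.1 ['0.250:51', '0.258:51', '0.266:42', '0.274:31', '0.282:39', '0.290:45', '0.298:46', '0.306:47', '0.314:47', '0.322:53', '0.330:49', '0.338:25', '0.346:4', '0.354:3', '0.362:2', '0.370:2', '0.378:3', '0.386:4', '0.394:1', '0.402:3', '0.410:1', '0.418:1', '0.426:1', '0.434:1', '0.442:6', '0.450:3', '0.458:2', '0.466:0', '0.474:2', '0.482:2', '0.490:-2', '0.498:4']
```

Emit:
play_rows(deltas=[[[0,0,0,0.04,0.022,0,100],[0,0,0,0.04,0.022,0,100],[0,0,0,0.04,0.022,0,100],[0,0,0,0.04,0.022,0,100],[0,0,0,0.04,0.022,0,100],[0,0,0,0.04,0.022,0,100],[0,0,0,0.04,0.022,0,100],[0,0,0,0.04,0.022,0,100],[0,0,0,0.04,0.022,0,100],[0,0,0,0.04,0.022,0,100],[0,0,0,0.04,0.022,0,100],[0,0,0,0.04,0.022,0,100]]])

```text
t: 1.4
position: [0.5826, 0.1476, 0.2225]
eef_rot: [180.0, 0.0, -22.6]
wrist_force: [0.4, 0.7, 0.2]
grip_width: 0.0871
```

Emit:
play_rows(deltas=[[[0,0,-0.1,0,0,0,100],[0,0,-0.1,0,0,0,100],[0,0,-0.1,0,0,0,100],[0,0,-0.094,0,0,0,100],[0,0,0,0,0,0,100],[0,0,0,0,0,0,100],[0,0,0,0,0,0,100]]])

```text
t: 2.1
position: [0.5817, 0.1492, 0.2225]
eef_rot: [180.0, 0.0, -0.1]
wrist_force: [0.2, -0.3, -0.1]
grip_width: 0.0867
```

Emit:
play_rows(deltas=[[[0,0,0,0,0,0.035,100],[0,0,0,0,0,0.035,100],[0,0,0,0,0,0.035,100],[0,0,0,0,0,0.035,100],[0,0,0,0,0,0.03,100],[0,0,0,0,0,0,100],[0,0,0,0,0,0,100]]])

```text
t: 2.8
position: [0.5822, 0.1493, 0.0529]
eef_rot: [180.0, -0.0, 0.0]
wrist_force: [0.7, 0.2, 0.5]
grip_width: 0.0869
```

```bash
python3 - <<'E'
from h import *
c=snap('side','s1'); i=c['frame'][200:320,190:350,::-1]
i=np.clip(255*(i/255.)**.6,0,255).astype(np.uint8)
cv2.imwrite('pics/s1c.png',cv2.resize(i,None,fx=5,fy=5,interpolation=cv2.INTER_CUBIC))
E
```

```text
(no output)
```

View pics/s1c.png

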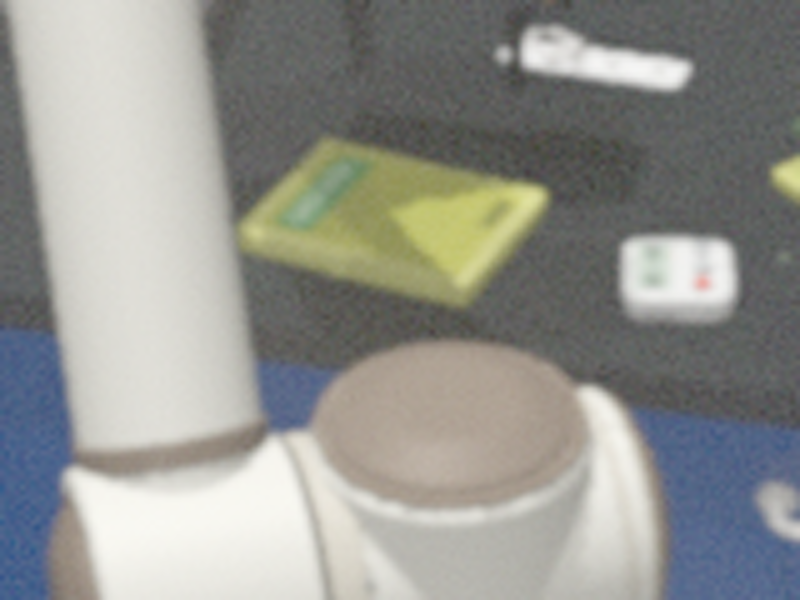

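```bash
python3 - <<'E'
from h import *
c=snap('top','t1'); s=arm.capture('side'); p=arm.sense()['position']; print(p,proj(c,[p]),proj(s,[p]),arm.sense()['joint_positions'])
cv2.imwrite('pics/t1s.png',np.vstack([c['frame'][100:340,100:500],s['frame'][60:330,100:500]])[:,:,::-1])
E
```

```text
[0.58320297 0.14994067 0.05479427] [[278.13646756 231.62029791]] [[276.18540894 214.04346709]] [ 2.98194132e+01  2.91774221e+01 -1.47517626e+01  3.13041390e-02
 -4.58262307e+01  6.01814682e+01]
```

View pics/t1s.png

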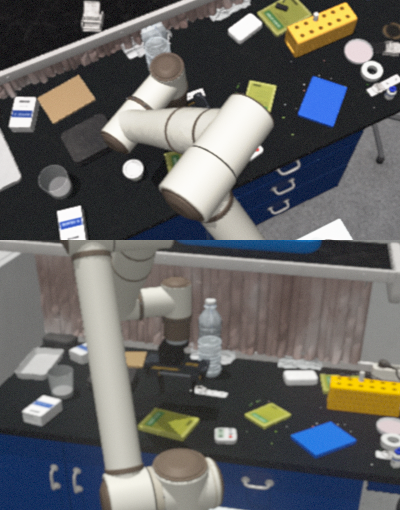

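The gripper stands behind the box: side view fingers at about (275,200), TCP projecting to (276,214). The box sits clear in front of it, and nothing is touched. I'll descend and start the push.

Emit:
play_rows(deltas=[[[0,0,0,0,0,0.02,100],[0,0,0,0,0,0.02,100],[0,0,0,0,0,0.007,100],[0,0,0,0,0,0,100],[0,0,0,0,0,0,100]]])

```text
t: 3.45
position: [0.5827, 0.1496, 0.0069]
eef_rot: [-180.0, -0.1, 0.0]
wrist_force: [-0.8, -0.3, 0.4]
grip_width: 0.0871
```

Emit:
play_rows(deltas=[[[0,0,0,-0.005,0,0,100],[0,0,0,-0.005,0,0,100],[0,0,0,-0.005,0,0,100],[0,0,0,-0.005,0,0,100],[0,0,0,-0.005,0,0,100],[0,0,0,-0.005,0,0,100],[0,0,0,-0.005,0,0,100],[0,0,0,-0.005,0,0,100],[0,0,0,-0.005,0,0,100],[0,0,0,-0.005,0,0,100],[0,0,0,-0.005,0,0,100],[0,0,0,-0.005,0,0,100]]])

```text
t: 4.65
position: [0.5214, 0.1491, 0.0056]
eef_rot: [180.0, -0.0, 0.0]
wrist_force: [0.8, 0.1, 1.1]
grip_width: 0.0869
```

```bash
python3 - <<'E'
from h import *
for n in('side','top'): c=snap(n,n+'2'); print(n,kit(c)[-3:] )
s=arm.capture('side'); i=s['frame'][180:280,190:350,::-1]
i=np.clip(255*(i/255.)**.5,0,255).astype(np.uint8)
cv2.imwrite('pics/s2c.png',cv2.resize(i,None,fx=5,fy=5,interpolation=cv2.INTER_CUBIC))
E
```

```text
side [(0.4449, 0.1367, 0.158, 0.142, np.float32(0.1)), (0.5913, -0.1328, 0.157, 0.129, np.float32(71.6)), (0.7992, -0.4159, 0.279, 0.244, np.float32(-0.9))]
top [(0.5981, -0.1317, 0.124, 0.095, np.float32(50.1)), (0.824, -0.4278, 0.301, 0.194, np.float32(-0.1))]
```

View pics/s2c.png

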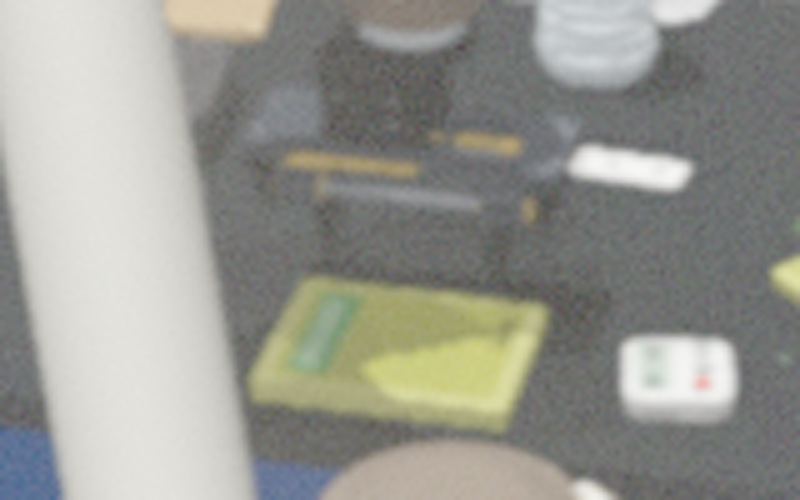

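The box is now parallel to the fingers: far side at crop (300-545, 280-305), fitted angle 0.1°. I'll carry on pushing.

Emit:
play_rows(deltas=[[[0,0,0,-0.005,0,0,100],[0,0,0,-0.005,0,0,100],[0,0,0,-0.005,0,0,100],[0,0,0,-0.005,0,0,100],[0,0,0,-0.005,0,0,100],[0,0,0,-0.005,0,0,100],[0,0,0,-0.005,0,0,100],[0,0,0,-0.005,0,0,100],[0,0,0,-0.005,0,0,100],[0,0,0,-0.005,0,0,100],[0,0,0,0,0,0,100]]])

```text
t: 5.9
position: [0.4709, 0.149, 0.0056]
eef_rot: [180.0, 0.0, 0.0]
wrist_force: [-0.9, 0.1, 1.2]
grip_width: 0.0868
```

Emit:
play_rows(deltas=[[[0,0,0,0.01,0,0,100],[0,0,0,0.01,0,0,100],[0,0,0,0,0,-0.04,100],[0,0,0,0,0,-0.045,100],[0,0,0,0,0,-0.045,100],[0,0,0,0,-0.05,0,100],[0,0,0,0,-0.05,0,100],[0,0,0,0,-0.05,0,100],[0,0,0,0,-0.05,0,100],[0,0,0,0,-0.05,0,100],[0,0,0,0,0,0,100],[0,0,0,0,0,0,100]]])

```text
t: 7.1
position: [0.492, 0.4002, 0.1346]
eef_rot: [179.9, 0.0, 0.1]
wrist_force: [-0.7, 0.1, -0.1]
grip_width: 0.0869
```

```bash
python3 - <<'E'
from h import *
for n in('side','top'): c=snap(n,n+'3'); print(n,kit(c))
i=c['frame'][220:340,210:370,::-1]
i=np.clip(255*(i/255.)**.5,0,255).astype(np.uint8)
s=arm.capture('side')['frame'][200:320,190:350,::-1]
s=np.clip(255*(s/255.)**.5,0,255).astype(np.uint8)
cv2.imwrite('pics/c3.png',cv2.resize(np.vstack([i[:,:],s])[:],None,fx=2.5,fy=2.5,interpolation=cv2.INTER_CUBIC))
E
```

```text
side [(0.3969, 0.1365, 0.16, 0.145, np.float32(1.1)), (0.5905, -0.1325, 0.158, 0.129, np.float32(71.6)), (0.7989, -0.4151, 0.279, 0.246, np.float32(-1.4))]
top [(0.5984, -0.1319, 0.123, 0.095, np.float32(50.1)), (0.8229, -0.4274, 0.304, 0.196, np.float32(-2.6))]
```

View pics/c3.png

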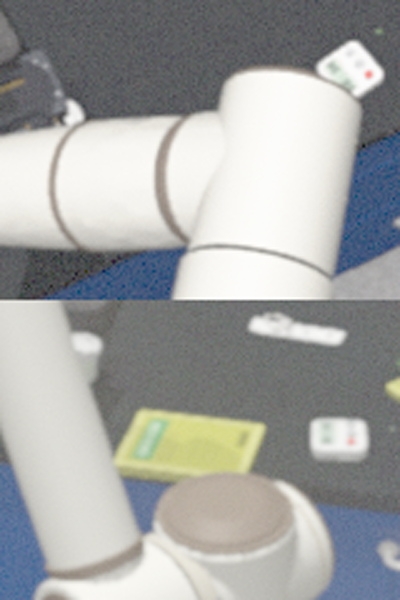

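Top: the arm hides the box. Side: the box is parallel, with its near side reaching the blue at crop (115-215, 475). I'll pin down the bench edge with averaged profiles from the first images, then do the last push.

```bash
python3 - <<'E'
from h import *
for n,ys in(('top0',np.r_[np.linspace(.18,.4,150),np.linspace(-.05,.03,60)]),('side0',np.linspace(-.2,-.06,150)),('side0',np.linspace(.12,.2,80)),('side0',np.linspace(-.3,-.15,80))):
    c=dict(np.load(f'pics/{n}.npz')); f=cv2.imread(f'pics/{n}.png').astype(np.float32)
    xs=np.arange(.325,.405,.0025)
    p=proj(c,[[x,y,0] for x in xs for y in ys]).astype(np.float32).reshape(len(xs),len(ys),2)
    v=cv2.remap(f,p[...,0],p[...,1],cv2.INTER_LINEAR).mean(1)
    print(n,[f"{x*1e3:.0f}:{b:.0f}/{g:.0f}/{r:.0f}" for x,(b,g,r) in zip(xs,v)])
E
```

```text
top0 ['325:58/29/16', '328:57/28/15', '330:58/29/15', '332:59/29/16', '335:60/30/16', '338:60/29/15', '340:59/29/16', '342:58/29/15', '345:58/29/16', '348:58/29/15', '350:58/29/15', '353:58/29/15', '355:58/28/15', '358:57/28/14', '360:53/27/14', '363:44/24/15', '365:31/20/17', '368:24/20/20', '370:24/23/23', '373:29/28/27', '375:33/32/31', '378:34/33/32', '380:34/33/32', '383:35/33/31', '385:34/33/31', '388:34/33/31', '390:35/33/31', '393:35/33/31', '395:34/33/31', '398:35/33/31', '400:34/33/31', '403:34/33/31', '405:34/33/30']
side0 ['325:93/56/40', '328:92/56/39', '330:91/55/39', '332:87/53/39', '335:80/51/39', '338:70/49/40', '340:61/47/42', '342:53/45/43', '345:49/45/44', '348:48/45/44', '350:48/45/44', '353:48/45/44', '355:47/45/44', '358:47/45/44', '360:48/45/45', '363:48/45/45', '365:48/46/45', '368:49/47/46', '370:50/49/47', '373:53/51/48', '375:54/52/50', '378:55/53/51', '380:56/54/51', '383:56/54/51', '385:55/54/51', '388:56/54/51', '390:55/53/51', '393:55/53/51', '395:55/53/51', '398:55/53/51', '400:55/53/51', '403:54/53/51', '405:55/52/51']
side0 ['325:129/135/138', '328:
[... 368 characters left out ...]
/69', '383:65/69/68', '385:64/68/67', '388:62/66/64', '390:61/64/63', '393:60/63/61', '395:58/61/60', '398:57/60/58', '400:57/60/58', '403:56/59/57', '405:56/58/57']
side0 ['325:93/52/32', '328:93/52/32', '330:91/52/32', '332:88/50/32', '335:81/48/33', '338:71/45/35', '340:62/43/37', '342:54/42/39', '345:50/42/40', '348:49/42/41', '350:49/42/42', '353:49/42/41', '355:49/42/41', '358:49/42/41', '360:49/41/40', '363:49/41/40', '365:50/42/41', '368:51/44/43', '370:52/46/44', '373:54/48/45', '375:56/49/47', '378:57/51/48', '380:58/52/49', '383:58/53/50', '385:58/53/50', '388:58/52/50', '390:58/52/49', '393:58/52/49', '395:58/53/49', '398:59/53/50', '400:59/53/50', '403:59/52/50', '405:59/52/50']
```

Edge at x = 0.3715 in both views (brightness step). The final TCP x should be about 0.456.

Emit:
play_rows(deltas=[[[0,0,0,0,0.05,0,100],[0,0,0,0,0.05,0,100],[0,0,0,0,0.05,0,100],[0,0,0,0,0.05,0,100],[0,0,0,0,0.05,0,100],[0,0,0,0,0,0,100],[0,0,0,0,0,0.045,100],[0,0,0,0,0,0.045,100],[0,0,0,0,0,0.03,100],[0,0,0,0,0,0.01,100],[0,0,0,0,0,0,100],[0,0,0,0,0,0,100]]])

```text
t: 8.45
position: [0.493, 0.1496, 0.0069]
eef_rot: [-179.9, -0.1, 0.0]
wrist_force: [-0.1, 1.8, 0.5]
grip_width: 0.0867
```

Emit:
play_rows(deltas=[[[0,0,0,-0.005,0,0,100],[0,0,0,-0.005,0,0,100],[0,0,0,-0.005,0,0,100],[0,0,0,-0.005,0,0,100],[0,0,0,-0.005,0,0,100],[0,0,0,-0.004,0,0,100],[0,0,0,-0.004,0,0,100],[0,0,0,-0.003,0,0,100],[0,0,0,0,0,0,100],[0,0,0,0,0,0,100]]])

```text
t: 9.45
position: [0.4554, 0.149, 0.0054]
eef_rot: [180.0, 0.0, 0.0]
wrist_force: [0.6, 1.1, 0.2]
grip_width: 0.0869
```

Emit:
play_rows(deltas=[[[0,0,0,0.01,0,0,100],[0,0,0,0.01,0,0,100],[0,0,0,0,0,-0.04,100],[0,0,0,0,0,-0.045,100],[0,0,0,0,0,-0.045,100],[0,0,0,0,0,-0.045,100],[0,0,0,0,-0.045,0,100],[0,0,0,0,-0.045,0,100],[0,0,0,0,-0.045,0,100],[0,0,0,0,-0.045,0,100],[0,0,0,0,-0.045,0,100],[0,0,0,0,-0.045,0,100]]])

```text
t: 10.65
position: [0.4761, 0.4207, 0.1802]
eef_rot: [180.0, 0.0, -0.0]
wrist_force: [0.7, 1.4, -0.1]
grip_width: 0.0869
```

Emit:
play_rows(deltas=[[[0,0,0,-0.03,-0.035,0,100],[0,0,0,-0.03,-0.035,0,100],[0,0,0,-0.03,-0.035,0,100],[0,0,0,-0.03,-0.035,0,100],[0,0,0,-0.03,-0.035,0,100],[0,0,0,-0.03,-0.035,0,100],[0,0,0,-0.03,0,0,100],[0,0,0,0,0,0,100],[0,0,0,0,0,0,100]]])

```text
t: 11.55
position: [0.2656, 0.6293, 0.18]
eef_rot: [179.9, 0.0, 0.1]
wrist_force: [0.4, 1.0, 0.1]
grip_width: 0.0872
```

```bash
python3 - <<'E'
from h import *
for n in('side','top'): c=snap(n,n+'4'); print(n,kit(c))
i=c['frame'][220:340,210:370,::-1]; i=np.clip(255*(i/255.)**.5,0,255).astype(np.uint8)
cv2.imwrite('pics/c4.png',cv2.resize(i,None,fx=5,fy=5,interpolation=cv2.INTER_CUBIC))
E
```

```text
side [(0.3834, 0.1376, 0.16, 0.139, np.float32(-0.1)), (0.5905, -0.1326, 0.158, 0.129, np.float32(71.9)), (0.7985, -0.415, 0.279, 0.245, np.float32(-1.7))]
top [(0.3869, 0.1386, 0.156, 0.122, np.float32(0.0)), (0.5984, -0.1317, 0.122, 0.094, np.float32(50.2)), (0.825, -0.4266, 0.296, 0.192, np.float32(0.3))]
```

View pics/c4.png

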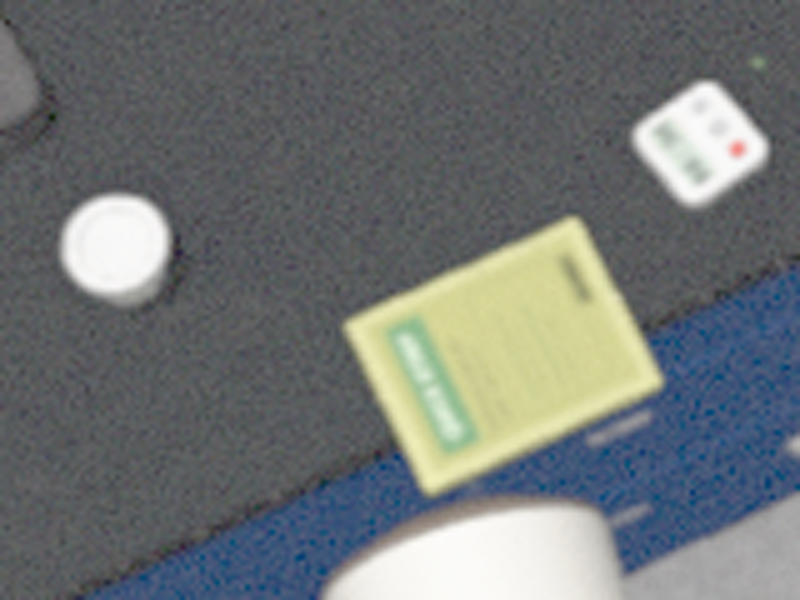

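The box is parallel to the edge, corners at crop (345,325), (577,217), (663,382), (430,493), and overhangs by about 41 mm. The cup and timer are at the same pixels as before.

```bash
python3 -c "
from rig import arm
print(arm.sense()['wrist_force'],arm.sign_off())"
```

```text
the job is handed in; nothing more can be done
[ 0.48251529 -0.63248803  0.42307258] None
```

The test-kit box now sticks out about 41–42 mm over the front edge of the bench, with its long side parallel to it, and I have handed the job in. I pushed it from its far side with both open fingertips. The first contact squared it up from about 12.6° off parallel. I then pushed in two stages, with a look in between, and moved the arm well clear.

**Last checks:**
- **Position:** the top view puts the box centre at x = 0.387, 0.0° off parallel. The bench edge is at x = 0.3715, read from both cameras. The fingertip position at the end of the push agrees within 2 mm.
- **Side view:** it gave a centre of x = 0.383. I took the 4 mm difference as that camera also seeing the box's near face, as it did at the start.
- **Flatness:** the box looks flat in the pictures and its outline fits a flat box, but I did not measure tilt directly.
- **Other things:** the cup and timer are at the same pixels as before. I did not measure the other bystanders again, but the arm never came near them at low height.
- **Limits:** wrist force stayed under 2 N in every reading, and the job took about 12 s.

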